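# Bring a glass filter standard into the photometer's beam

### The arm

A 6-joint arm with a two-finger parallel gripper is mounted at the origin on the work surface. World frame = base frame: x ahead of the robot, y to its left, z up, the work surface at z = 0. Lengths are in m, angles in rad, forces in N, time in s.
With the tool pointing down it reaches from about 0.325 to 0.775 m from the base axis. Payload 9.3 kg.
Tool frame: the origin (TCP) lies at the very end of the fingers, on their centre line; the grasp point (between the pads) lies 19 mm behind it; y points along the fingers, z is the direction in which the jaws open and shut, and the axes are right-handed (so a half turn about y gives the same grasp; the last joint's range is limited). The gripper opens to 85 mm and grips with 20 to 120 N. Pads are 22 mm wide; open, the fingers measure 114 mm over their backs; the gripper's body (76 mm by 85 mm) begins 54 mm behind the grasp point. The pads swing forward as they close: fully open they stand 13 mm farther back than shut.
Start: joints at [1.164, 0.259, 0.021, 1.334, 0, 1.418], TCP at [0.138, 0.532, 0.231] pointing down, gripper open.
Joint ranges: [-3.04, 3.04], [-0.91, 1.82], [-1.04, 1.36], [-1.92, 1.95], [-1.52, 1.45], [-3.14, 3.14]. Speed limits (rad/s): [2.22, 2.22, 2.79, 3.14, 3.14, 3.14].

### API

Orientations are given as [roll, pitch, yaw] about the fixed x, y, z axes, in that order (R = Rz(yaw) Ry(pitch) Rx(roll)).
In Python, from workcell import get_obs, cams, ctrl gives the robot as it stands. The module is installed in compiled form; this text tells all that it offers.
- The arm moves only by the tool drive_tool, never from a script. Its argument "increments" is a list of rows, each a list of 7 numbers: the shift along the world's x, y, z in mm, then the turn, a rotation vector about the world's x, y, z in degrees, then the opening, from -1 (shut) to 1 (fully open), so that 0 is half open. A call has 1 to 8 rows; each row is the pose to reach, as a shift and turn from the pose commanded when the call began; what a row does not reach only later rows make up. A row lasts 1/10 s, in which the tool goes at most 50 mm and 8.59 degrees, less where a joint would pass 70% of its speed; a pose out of reach is approached as far as the arm can. A call with a gripper value outside its range is refused whole. The fingers move at their own pace and stop on an object; "squeeze" is the grip in N (left out, the last holds). Time passes only in rows, so rows that repeat a pose let the fingers close. It gives the time, the measured TCP pose, the force and the opening at its end, in the units of the state.
- get_obs(): the state, without advancing time (a new reading comes with each control period).
- cams.read_camera(name): name is "scene" or "top" or "wrist"; returns a dict with "img" (400x640x3 uint8, red, green, blue), "K" (3x3 intrinsics, pixels), "R" (3x3) and "t" (3): a world point X has camera coordinates R X + t; the wrist camera has in their place "tool_from_camera" (4x4, takes a point from camera to tool coordinates, whose origin is the TCP and whose axes are the tool frame's). Camera axes: x right, y down, z forward; pixel columns grow to the right and rows downward; lengths in m; the calibration is good to about 2 mm. A picture is of the moment at which its call begins: read the wrist's pose just before it. There is no depth.
- ctrl.job_done(): hands the job in, once; it reports no verdict.
The state is a dict: "t": time; "qpos": joint angles; "joint_vel": joint speeds; "joint_torque": joint torques, N m; "tool_pos": TCP position; "ee_rot": TCP orientation; "contact_force": force on the tool from outside, world axes, zero at the start; "torque": the same for the moment, N m; "gripper_width": finger opening in m.
Only numpy, scipy, OpenCV 4.12 (cv2) and the standard library are available. Lean on these libraries where they do the work, as an engineer would, in place of code of your own. Each camera call takes 0.05 s, during which the arm holds its last target.

### The job

Check the bench photometer with its glass filter standard: take the tall square metal filter holder (not the stoppered glass cell) out of the little white stand, set it upright and fully down in the empty rear well of the sample carriage with its windows facing left and right along the light beam, let go of it and swing the compartment lid shut. Then pull the carriage's rod straight out by its round knob to the mark, 36 mm out from home, which brings the filter into the beam, and finish there still holding the knob against the return spring, not letting go. The blank stays seated in the front well and the glass cell stays in the stand.

Things in the scene. Friction and masses are not known exactly. Their poses are not given: they have to be found in the camera images.
- photometer: Cream and beige bench photometer, fixed. Origin on the bench under the middle of its sample compartment; x to its back, y to its left, z up. Case x -90 (front) to 250 mm, y -105 to 300. Deck 104 mm high; compartment opening x -75 to 70, y -75 to 62. Housing left of it (y over 90) 165 mm high, lamp house behind (x over 92) 148 high. The light beam crosses along y at x = 10 mm.
- carriage (a joint): Travel of the two-well carriage and its 10 mm steel pull rod, m: 0 = home (sprung), growing as the rod is pulled to the photometer's front (-x); end stop 0.055. At 0.036 the mark, a black ring round the rod, comes level with the front of the steel bushing and the rear well is in the beam. The spring pulls back with 4 N at home, 8 N at the mark; let go, the rod slides home.
- pull_rod: Round aluminium knob on the end of the pull rod, 24 mm in diameter and 22 mm long, its axis along the photometer's x; origin at its centre, 78 mm above the bench and at home 46 mm in front of the photometer's front face. Moves with the carriage; same axes as the photometer.
- rear_well (a point): Centre of the floor of the carriage's rear well (the empty one, farther from the knob); same axes as the photometer; it moves with the carriage. The well is square, 15 mm wide, 26 mm deep; its top 5 mm flares to a mouth 21 mm wide, level with the deck.
- front_well (a point): Centre of the floor of the front well, 36 mm nearer the knob and otherwise the same; the blank stands in it.
- lid (a joint): Hinge angle of the beige compartment lid, rad: 0 = shut on the deck, 2.0 = open on its stop (start), leaning to the right past the upright. The hinge runs along the photometer's x on the right (-y) of the compartment. It swings freely with a damper: pushed up and over to the left past about 1.2 it falls shut by its own weight in one or two seconds.
- lid_edge (a point): Middle of the lid's free edge, on its outside corner: the lid is a hollow hood 158 mm long (along x), 155 mm from hinge to free edge and 45 mm deep; shut, its top lies 149 mm above the bench. Open, the hood's flat outer face looks to the right (-y).
- lid_hinge (a point): Middle of the hinge line, 104 mm above the bench, at x = 0, y = -85 mm of the photometer.
- filter_center (a point): Centre (half-way up) of the filter standard: square aluminium holder 12.5 by 12.5 by 60 mm, upright, z up along it; its dark grey glass windows, in the lower part, face its own +y and -y. The top 22 mm is solid metal, to be gripped. 25 to 45 g.
- stand: White plastic stand, fixed, 90 (x) by 36 (y) by 34 mm high, origin under its middle. Two square wells at x = -22 and +22 mm, 26 mm deep (floors 8 mm above the bench); the filter and the cell stand in them, in either place, 34 mm showing.
- cell_center (a point): Centre of the stoppered glass cell, not to be used: 12.5 mm square glass 44 mm high with a round white stopper 15 mm in diameter, 61 mm in all; this point is 30 mm above its foot.
- blank_center (a point): Centre of the blank, an empty metal holder 12.5 by 12.5 by 48 mm standing in the carriage's front well.
Things that resemble listed ones, but are neither listed nor needed, are in the scene too. What is shaped like the part that bears blank_center but purple is not meant.

How it is judged:
By the outcome, as a careful person would: the job done as asked, in the order asked, and still so for the second after the job is handed in, while the arm keeps its last pose, push and grip.
It also fails if it takes over 64 s, if anything falls off the work surface, if the arm or the gripper's body presses on something with over 40 N, if the wrist force passes 120 N, or if a joint passes its speed limit or range.

## Working session

There is one attempt and no reset: what is moved stays moved. The work goes in short steps, Python scripts to look and compute and a tool call to move; the robot and the scene stay as the last step left them, time stands still between calls to the robot, and variables do not carry over. Pictures are saved under pics/ and viewed, and the job is handed in when it is done.

Besides the shell and the picture viewer there is one more tool, called after "Request:" by a JSON object that holds its "method" and its "body", one argument or row to a line. drive_tool: Moves the arm, as the interface text tells. Its arguments: {"type":"object","properties":{"increments":{"type":"array"},"squeeze":{"type":"number"}},"required":["increments"]}

```bash
mkdir -p pics; cat > h.py <<'E'
import numpy as np, cv2
from workcell import get_obs, cams, ctrl
def grab(n,f):
    d=cams.read_camera(n); cv2.imwrite('pics/'+f,cv2.cvtColor(d['img'],cv2.COLOR_RGB2BGR)); return d
def ray(d,u,v):
    k=np.linalg.inv(d['K'])@[u,v,1]; R=np.array(d['R']);t=np.array(d['t'])
    return -R.T@t, R.T@k
def onz(d,u,v,z):
    o,r=ray(d,u,v); return o+r*(z-o[2])/r[2]
def proj(d,X):
    c=np.array(d['R'])@X+d['t']; p=d['K']@c; return p[:2]/p[2]
E
python3 - <<'E'
from h import *
import pickle
o=get_obs(); print({k:np.round(v,4) for k,v in o.items()})
D={}
for n in ['scene','top','wrist']:
    d=grab(n,n+'0.png'); D[n]=d
    if n!='wrist':print(n,np.round(-np.array(d['R']).T@d['t'],3),d['K'][0])
    else: print(d['tool_from_camera'])
pickle.dump(D,open('D0.pkl','wb'))
E
```

```text
{'t': np.float64(0.0), 'qpos': array([ 1.1644,  0.2592,  0.0208,  1.3337, -0.    ,  1.4182]), 'joint_vel': array([ 0.0001,  0.0013,  0.0006, -0.0006, -0.0014, -0.0022]), 'joint_torque': array([ 2.00000e-04, -5.55638e+01,  3.44532e+01,  1.37000e-02,
       -2.00000e-04,  0.00000e+00]), 'tool_pos': array([0.138 , 0.5321, 0.2307]), 'ee_rot': array([-1.5721e+00,  2.0000e-04, -2.5380e-01]), 'contact_force': array([ 0.1991, -0.6707, -0.4632]), 'torque': array([-0.0044,  0.0049, -0.0048]), 'gripper_width': np.float64(0.0856)}
scene [ 1.168 -0.066  0.566] [426.33041976   0.         322.77021627]
top [0.399 0.072 1.05 ] [471.01920713   0.         318.8150994 ]
[[-4.68346498e-04  9.46229515e-01  3.23495726e-01 -8.30984166e-02]
 [ 3.36178624e-04 -3.23495594e-01  9.46229617e-01 -1.42717466e-01]
 [ 9.99999834e-01  5.51915676e-04 -1.66594108e-04  7.04328337e-04]
 [ 0.00000000e+00  0.00000000e+00  0.00000000e+00  1.00000000e+00]]
```

View pics/scene0.png

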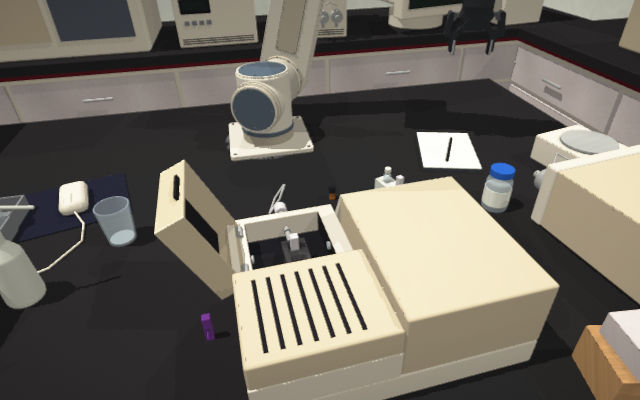

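View pics/top0.png

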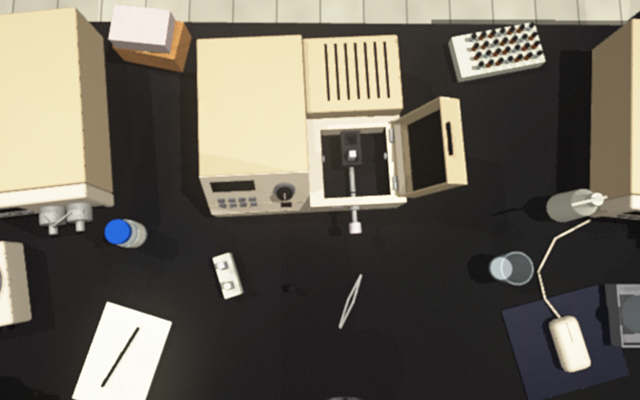

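View pics/wrist0.png

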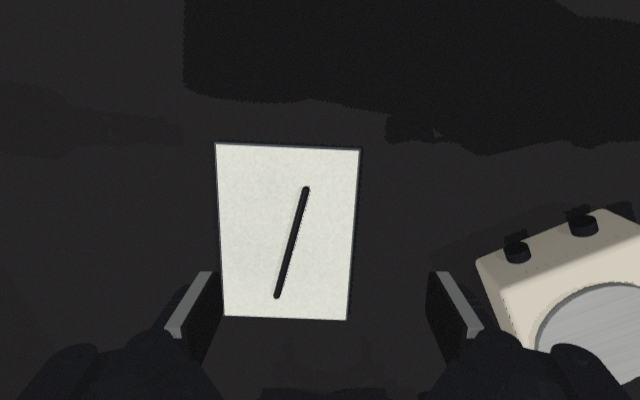

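```bash
python3 - <<'E'
from h import *
import pickle
D=pickle.load(open('D0.pkl','rb'))
def crop(n,x0,x1,y0,y1,s,f):
    im=cv2.cvtColor(D[n]['img'],cv2.COLOR_RGB2BGR)[y0:y1,x0:x1]
    cv2.imwrite('pics/'+f,cv2.resize(im,None,fx=s,fy=s,interpolation=cv2.INTER_CUBIC))
crop('top',195,260,240,310,8,'c1.png')
crop('top',295,475,90,240,4,'c2.png')
crop('scene',360,420,150,200,10,'c3.png')
crop('scene',150,370,150,300,3.6,'c4.png')
t=D['top']
for n,(u,v,z) in dict(knob=(355,228,.078),A=(222,265,.068),B=(228,286,.068),st=(227,276,.034),caseFL=(217,216,0.104),comp_fr=(405,206,.104)).items(): print(n,np.round(onz(t,u,v,z),4))
E
```

```text
knob [ 0.4823 -0.0187  0.078 ]
A [0.4066 0.2556 0.068 ]
B [0.364  0.2422 0.068 ]
st [0.3837 0.2507 0.034 ]
caseFL [0.5041 0.2616 0.104 ]
comp_fr [ 0.5249 -0.1185  0.104 ]
```

View pics/c1.png

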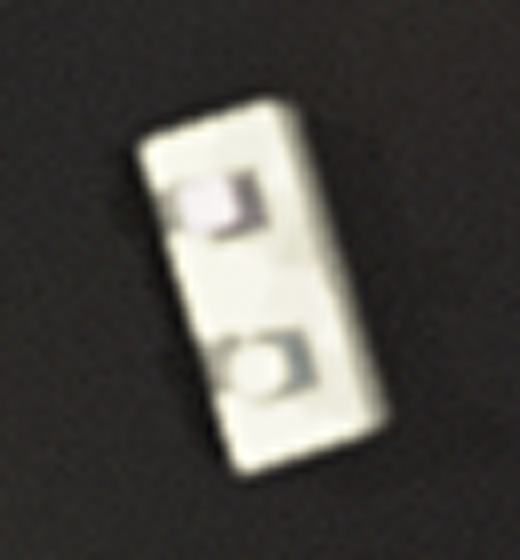

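View pics/c2.png

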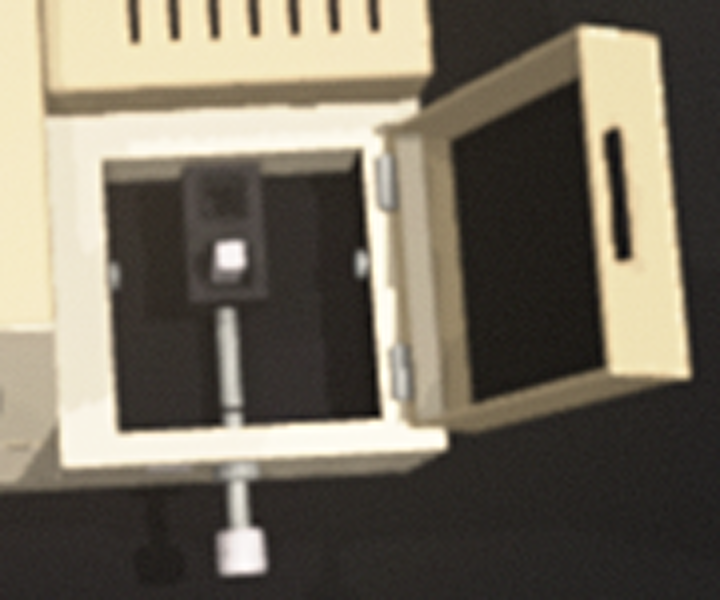

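View pics/c3.png

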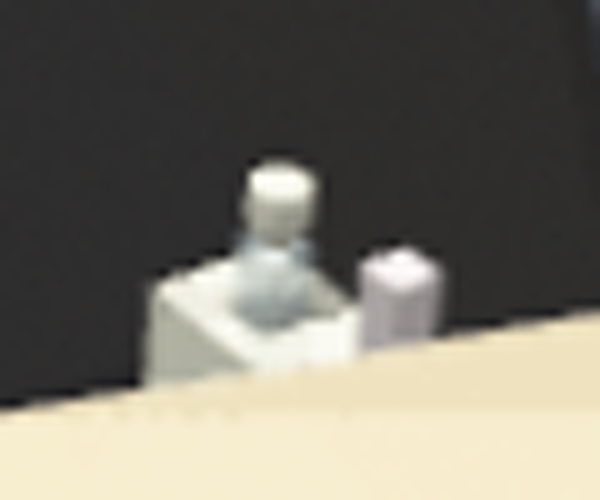

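View pics/c4.png

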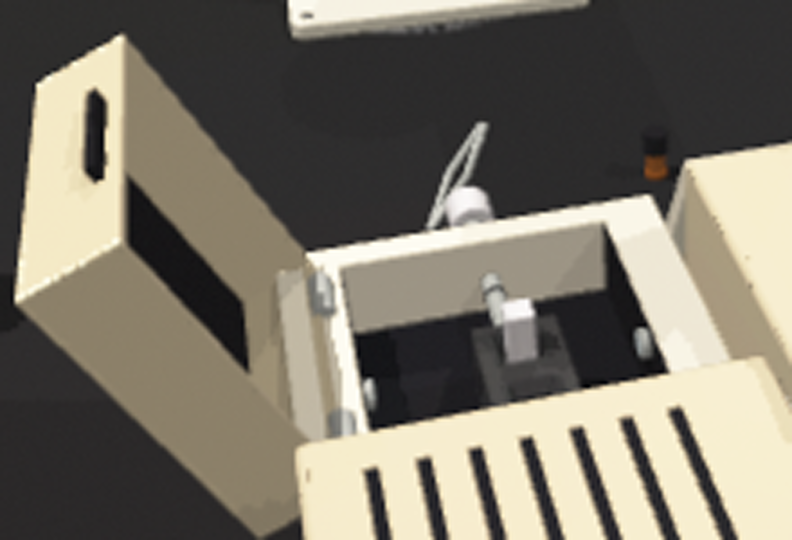

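```bash
cat > fit.py <<'E'
import numpy as np
def fit2(L,W):
    L=np.array(L)[:,:2];W=np.array(W)[:,:2];a=L-L.mean(0);b=W-W.mean(0)
    th=np.arctan2((a[:,0]*b[:,1]-a[:,1]*b[:,0]).sum(),(a*b).sum())
    R=np.array([[np.cos(th),-np.sin(th)],[np.sin(th),np.cos(th)]]);t=W.mean(0)-R@L.mean(0)
    return th,R,t,W-(L@R.T+t)
E
python3 - <<'E'
from h import *; from fit import *
import pickle
D=pickle.load(open('D0.pkl','rb'));t=D['top']
c=[(118,433),(380,415),(362,152),(105,160)]
L=[(-.075,.062),(-.075,-.075),(.070,-.075),(.070,.062)]
px=[(295+(u+.5)/4-.5,90+(v+.5)/4-.5) for u,v in c]
W=[onz(t,u,v,.104) for u,v in px]
th,R,tt,r=fit2(L,W);print('photometer yaw',th,tt);print(np.round(r*1000,1))
# predicted
for n,p,z in [('knob',(-.136,0),.078),('rear mouth',(.046,0),.104),('front',(.010,0),.104)]:
    X=np.r_[R@p+tt,z]; print(n,np.round(X,4),'top px',proj(t,X),'crop',(proj(t,X)-[295,90])*4,'scene',proj(D['scene'],X), 'scenecrop',(proj(D['scene'],X)-[150,150])*3.6)
for u,v,z in [(230,252,.126),(225,200,.104),(242,552,.078)]:
    X=onz(t,295+(u+.5)/4-.5,90+(v+.5)/4-.5,z); print(np.round(R.T@(X[:2]-tt)*1000,1))
# scene corners of opening (deck)
s=D['scene']
for u,v in [(342,272),(358,428),(605,222),(722,362),]:
    X=onz(s,150+(u+.5)/3.6-.5,150+(v+.5)/3.6-.5,.104); print('scene',np.round(R.T@(X[:2]-tt)*1000,1))
# stand
def cp(u,v,z): return onz(t,195+(u+.5)/8-.5,240+(v+.5)/8-.5,z)
Ws=[cp(140,145,.034),cp(290,100,.034),cp(235,475,.034),cp(385,425,.034)]  # guess top corners
Ls=[(.045,.018),(.045,-.018),(-.045,.018),(-.045,-.018)]
th2,R2,t2,r2=fit2(Ls,Ws);print('stand',th2,t2);print(np.round(r2*1000,1))
print('wells',R2@[.022,0]+t2,R2@[-.022,0]+t2)
print('filter top',cp(209,206,.068),'cell top',cp(260,366,.069))
E
```

```text
photometer yaw 0.04926372358065273 [ 0.61862757 -0.01111803]
[[ 0.7 -1.3]
 [ 3.4  2. ]
 [-3.   1.3]
 [-1.1 -2. ]]
knob [ 0.4828 -0.0178  0.078 ] top px [354.58966567 227.76948245] crop [238.35866269 551.07792982] scene [280.33264578 208.81812315] scenecrop [469.19752482 211.74524334]
rear mouth [ 0.6646 -0.0089  0.104 ] top px [350.41837478 139.0182697 ] crop [221.67349912 196.07307882] scene [298.92664653 259.78407214] scenecrop [536.13592749 395.2226597 ]
front [ 0.6286 -0.0106  0.104 ] top px [351.45503862 155.99524397] crop [225.82015449 263.98097589] scene [294.4006397  245.51815447] scenecrop [519.84230293 343.8653561 ]
[11.6  0.4]
[44.7 -0.9]
[-135.8   -1.1]
scene [-68.4 -73.9]
scene [ 44.1 -79. ]
scene [-72.5  60.6]
scene [46.6 85.2]
stand 0.30785940941736556 [0.38535966 0.25000258]
[[-0.4  2.7]
 [ 0.6 -2.6]
 [-1.1  2.4]
 [ 0.9 -2.5]]
wells [0.40632532 0.25666901] [0.36439401 0.24333616]
filter top [0.40600259 0.25825549 0.068     ] cell top [0.36542417 0.24393429 0.069     ]
```

Request:
{"method": "drive_tool", "body": {
  "increments": [
    [40,-47,0,0,0,8,0],
    [80,-93,0,0,0,16,0],
    [114,-133,-10,0,0,24,0],
    [148,-173,-20,0,0,32,0],
    [182,-213,-30,0,0,32,0],
    [216,-253,-40,0,0,32,0],
    [250,-293,-50,0,0,32,0],
    [286,-333,-50,0,0,32,0]
  ]
}}

```text
t: 0.95
tool_pos: [0.3852, 0.2427, 0.1864]
ee_rot: [-1.571, 0.001, 0.305]
contact_force: [0.6, 0.6, 0.7]
gripper_width: 0.0422
```

Request:
{"method": "drive_tool", "body": {
  "increments": [
    [0,0,0,0,0,0,0],
    [0,0,0,0,0,0,0]
  ]
}}

```text
t: 1.15
tool_pos: [0.3852, 0.2434, 0.1867]
ee_rot: [-1.571, 0.001, 0.301]
contact_force: [0.1, 0.5, 0.2]
gripper_width: 0.0425
```

```bash
cat >> h.py <<'E'
from scipy.spatial.transform import Rotation as Ro
def wrist(f):
    o=get_obs(); d=cams.read_camera('wrist'); cv2.imwrite('pics/'+f,cv2.cvtColor(d['img'],cv2.COLOR_RGB2BGR))
    T=np.eye(4);T[:3,:3]=Ro.from_euler('xyz',o['ee_rot']).as_matrix();T[:3,3]=o['tool_pos']
    C=T@d['tool_from_camera'];d['R']=C[:3,:3].T;d['t']=-d['R']@C[:3,3];d['obs']=o
    import pickle;pickle.dump(d,open('W_'+f+'.pkl','wb'));return d
E
python3 - <<'E'
from h import *
d=wrist('w1.png');print(d['obs']['tool_pos'],d['obs']['ee_rot'],d['obs']['t'],d['obs']['gripper_width'])
E
```

```text
[0.38524897 0.24340746 0.18667654] [-1.57067477e+00  9.53368363e-04  3.01264577e-01] 1.15 0.042545383896280445
```

View pics/w1.png

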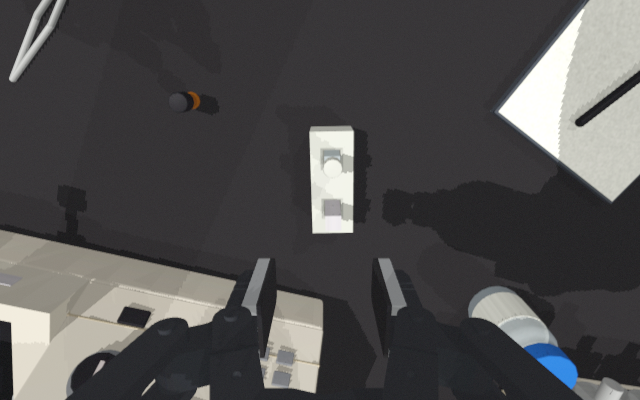

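```bash
python3 - <<'E'
from h import *
im=cv2.imread('pics/w1.png')[120:240,300:365]
cv2.imwrite('pics/w1c.png',cv2.resize(im,None,fx=5,fy=5,interpolation=cv2.INTER_CUBIC))
E
```

```text
(no output)
```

View pics/w1c.png

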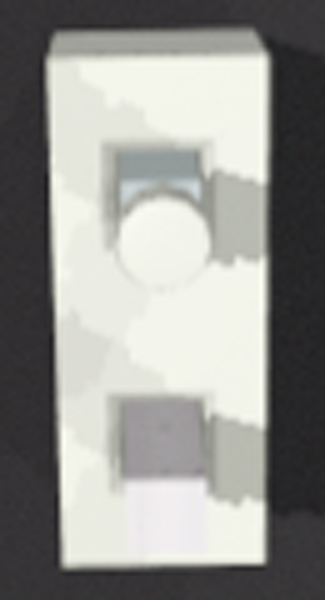

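Request:
{"method": "drive_tool", "body": {
  "increments": [
    [15,-35,-10,0,0,0,0],
    [25,-60,-20,0,0,0,0],
    [35,-85,-30,0,0,0,0],
    [35,-85,-35,0,0,0,0],
    [35,-85,-35,0,0,0,0]
  ]
}}

```text
t: 1.7
tool_pos: [0.4188, 0.1604, 0.1516]
ee_rot: [-1.57, 0.001, 0.306]
contact_force: [-0.7, 0.3, 0.0]
gripper_width: 0.0424
```

```bash
python3 - <<'E'
from h import *
d=wrist('w2.png');print(d['obs']['tool_pos'],d['obs']['ee_rot'],d['obs']['t'],d['obs']['gripper_width'])
u,v=proj(d,np.array([.4065,.257,.05]));u,v=int(u),int(v);print(u,v)
im=cv2.imread('pics/w2.png')[max(0,v-70):v+70,max(0,u-70):u+70]
cv2.imwrite('pics/w2c.png',cv2.resize(im,None,fx=4,fy=4,interpolation=cv2.INTER_CUBIC))
E
```

```text
[0.4188194  0.1603647  0.15158208] [-1.57032012e+00  1.10728973e-03  3.05577510e-01] 1.7 0.04238213536243776
453 222
```

View pics/w2c.png

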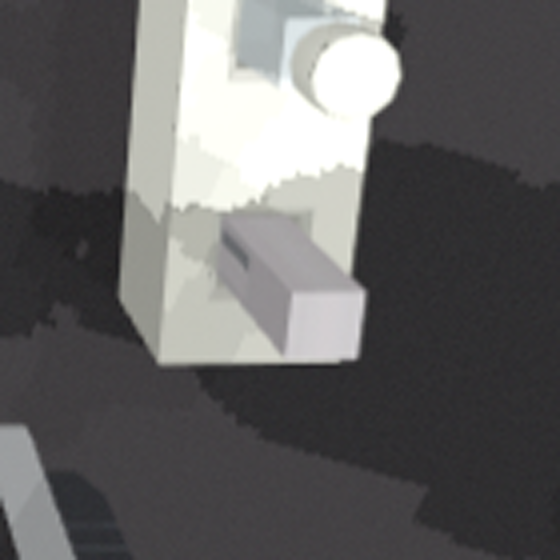

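```bash
python3 - <<'E'
from h import *; from fit import *
import pickle
d=pickle.load(open('W_w2.png.pkl','rb'))
P=[onz(d,383+(u+.5)/4-.5,152+(v+.5)/4-.5,.068) for u,v in [(290,291),(365,291),(360,358),(285,358)]]
P=np.array(P);print(np.round(P,4),P.mean(0))
L=.00625*np.array([(-1,-1),(-1,1),(1,1),(1,-1)])
th,R,t,r=fit2(L,P);print('filter',th,t,np.round(r*1000,1))
Q=[onz(d,383+(u+.5)/4-.5,152+(v+.5)/4-.5,.034) for u,v in [(160,364),(357,364)]];print('stand +x corners',np.round(Q,4))
d1=pickle.load(open('W_w1.png.pkl','rb'))
P=np.array([onz(d1,300+(u+.5)/5-.5,120+(v+.5)/5-.5,.068) for u,v in [(122,478),(205,478),(204,553),(124,553)]])
print('w1',fit2(L,P)[0],P.mean(0))
P=np.array([onz(d1,300+(u+.5)/5-.5,120+(v+.5)/5-.5,.034) for u,v in [(48,55),(270,55),(267,565),(62,567)]])
Ls=[(-.045,-.018),(-.045,.018),(.045,.018),(.045,-.018)]
th,R,t,r=fit2(Ls,P);print('stand',th,t,np.round(r*1000,1),R@[.022,0]+t)
E
```

```text
[[0.4024 0.2497 0.068 ]
 [0.3986 0.2619 0.068 ]
 [0.4103 0.2665 0.068 ]
 [0.4142 0.2541 0.068 ]] [0.40637187 0.25805487 0.068     ]
filter 0.33435503309746334 [0.40637187 0.25805487] [[-0.1 -0.4]
 [ 0.2  0. ]
 [ 0.1  0.5]
 [-0.1 -0.1]]
stand +x corners [[0.4341 0.2486 0.034 ]
 [0.4222 0.2861 0.034 ]]
w1 0.3087561182289279 [0.40645165 0.25765877 0.068     ]
stand 0.3178483193863978 [0.38559741 0.25146911] [[-0.6 -0.4]
 [-0.1 -0. ]
 [ 0.3  0.6]
 [ 0.4 -0.2]] [0.40649543 0.25834462]
```

Request:
{"method": "drive_tool", "body": {
  "increments": [
    [-4,33,0,0,0,0.5,0],
    [-8,66,0,0,0,0.5,0],
    [-12,98,-10,0,0,0.5,0],
    [-12,98,-35,0,0,0.5,0],
    [-12,98,-60,0,0,0.5,0],
    [-12,98,-60,0,0,0.5,0]
  ]
}}

```text
t: 2.35
tool_pos: [0.4053, 0.2585, 0.0901]
ee_rot: [-1.571, 0.004, 0.316]
contact_force: [0.2, 0.3, 0.9]
gripper_width: 0.0429
```

```bash
python3 - <<'E'
from h import *
d=wrist('w3.png');print(d['obs']['tool_pos'],d['obs']['ee_rot'],d['obs']['t'],d['obs']['gripper_width'])
E
```

```text
[0.40526876 0.25848098 0.0900849 ] [-1.5709446   0.00424756  0.31639052] 2.35 0.04290941841695571
```

View pics/w3.png

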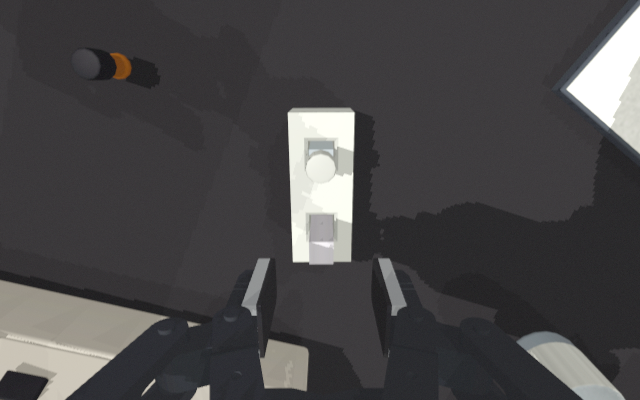

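Request:
{"method": "drive_tool", "body": {
  "increments": [
    [1,0,-20,0,0,0,0],
    [1,0,-40,0,0,0,0],
    [1,0,-50,0,0,0,0],
    [1,0,-50,0,0,0,0],
    [1,0,-50,0,0,0,-0.5],
    [1,0,-50,0,0,0,-1],
    [1,0,-50,0,0,0,-1],
    [1,0,-50,0,0,0,-1]
  ],
  "squeeze": 40
}}

```text
t: 3.2
tool_pos: [0.4094, 0.2578, 0.0432]
ee_rot: [-1.571, -0.002, 0.313]
contact_force: [-1.4, -0.2, 7.1]
gripper_width: 0.0113
```

Request:
{"method": "drive_tool", "body": {
  "increments": [
    [0,0,0,0,0,0,-1],
    [0,0,0,0,0,0,-1],
    [0,0,0,0,0,0,-1]
  ]
}}

```text
t: 3.5
tool_pos: [0.4094, 0.2578, 0.0432]
ee_rot: [-1.571, -0.002, 0.313]
contact_force: [-0.6, -0.7, 6.8]
gripper_width: 0.0115
```

Request:
{"method": "drive_tool", "body": {
  "increments": [
    [0,0,5,0,0,0,-1],
    [0,0,10,0,0,0,-1],
    [0,0,10,0,0,0,-1]
  ]
}}

```text
t: 3.8
tool_pos: [0.4091, 0.2577, 0.0529]
ee_rot: [-1.571, -0.001, 0.313]
contact_force: [0.2, 0.3, -0.6]
gripper_width: 0.0117
```

```bash
python3 - <<'E'
from h import *
d=wrist('w4.png');print(d['obs'])
E
```

```text
{'t': 3.8, 'qpos': array([ 3.88294057e-01,  2.72339481e-01, -4.49779233e-01,  8.47352837e-01,
       -1.18174274e-05,  7.48726608e-02]), 'joint_vel': array([-0.00154799,  0.00989612, -0.0125414 , -0.01899864, -0.00070563,
       -0.00066262]), 'joint_torque': array([ 1.34727228e-02, -5.03212345e+01,  2.80058903e+01,  3.25911753e-01,
       -7.58271053e-04,  2.64845794e-04]), 'tool_pos': array([0.40912474, 0.25767773, 0.05289976]), 'ee_rot': array([-1.57070901e+00, -1.32194806e-03,  3.13421330e-01]), 'contact_force': array([ 0.22634334,  0.29228763, -0.59042474]), 'torque': array([0.01736075, 0.00109311, 0.04102741]), 'gripper_width': 0.011682220459170532}
```

View pics/w4.png

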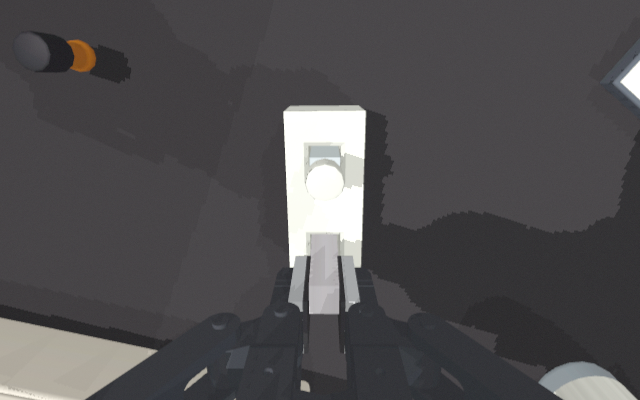

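Request:
{"method": "drive_tool", "body": {
  "increments": [
    [0,0,20,0,0,0,-1],
    [0,0,40,0,0,0,-1],
    [0,-10,65,0,0,-3,-1],
    [0,-30,90,0,0,-8,-1],
    [20,-55,115,0,0,-15,-1],
    [40,-80,140,0,0,-15,-1],
    [60,-105,165,0,0,-15,-1],
    [80,-130,175,0,0,-15,-1]
  ]
}}

```text
t: 4.65
tool_pos: [0.4899, 0.1265, 0.2294]
ee_rot: [-1.571, -0.003, 0.052]
contact_force: [0.5, 1.5, 0.1]
gripper_width: 0.0114
```

Request:
{"method": "drive_tool", "body": {
  "increments": [
    [30,-30,0,0,0,0,-1],
    [60,-60,0,0,0,0,-1],
    [90,-90,0,0,0,0,-1],
    [110,-110,0,0,0,0,-1],
    [130,-130,0,0,0,0,-1],
    [130,-130,0,0,0,0,-1],
    [130,-130,0,0,0,0,-1]
  ]
}}

```text
t: 5.35
tool_pos: [0.6185, -0.0028, 0.2262]
ee_rot: [-1.57, 0.002, 0.051]
contact_force: [0.6, -0.9, -0.4]
gripper_width: 0.0116
```

```bash
python3 - <<'E'
from h import *
d=wrist('w5.png');o=d['obs'];print(o['t'],o['tool_pos'],o['ee_rot'],o['contact_force'],o['gripper_width'])
grab('top','t5.png');
E
```

```text
5.35 [ 0.61852486 -0.00277644  0.2262072 ] [-1.57035678e+00  1.52716759e-03  5.06783470e-02] [ 0.61626819 -0.85335993 -0.44574535] 0.011616292836644242
```

View pics/w5.png

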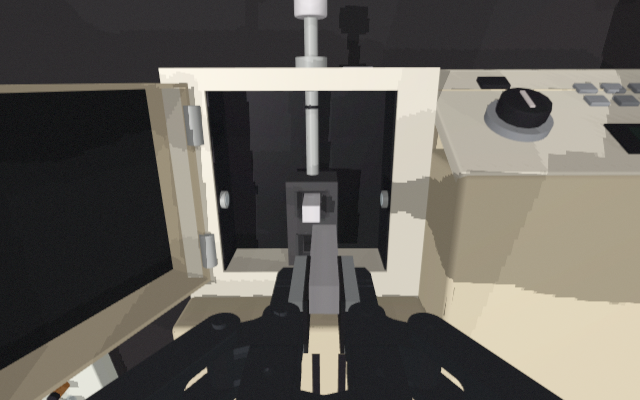

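```bash
python3 - <<'E'
from h import *
im=cv2.imread('pics/w5.png')[60:330,190:440]
cv2.imwrite('pics/w5c.png',cv2.resize(im,None,fx=2.2*1.3,fy=2.2,interpolation=cv2.INTER_CUBIC) if 0 else cv2.resize(im,None,fx=2.2,fy=2.2,interpolation=cv2.INTER_CUBIC))
im=cv2.imread('pics/w5.png')[170:320,270:370]
cv2.imwrite('pics/w5d.png',cv2.resize(im,None,fx=4,fy=4,interpolation=cv2.INTER_CUBIC))
E
```

```text
(no output)
```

View pics/w5c.png

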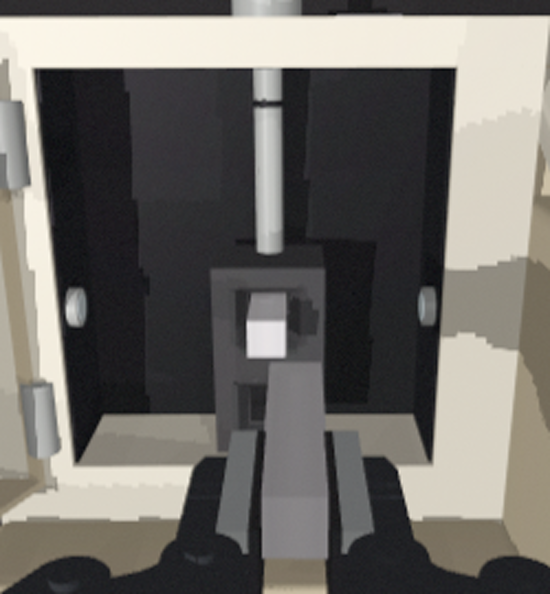

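View pics/w5d.png

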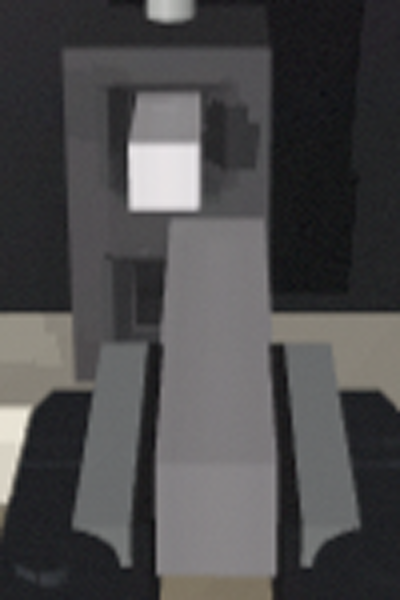

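```bash
python3 - <<'E'
from h import *; from fit import *
import pickle
d=pickle.load(open('W_w5.png.pkl','rb'));o=d['obs']
W=[onz(d,190+(u+.5)/2.2-.5,60+(v+.5)/2.2-.5,.104) for u,v in [(36,69),(457,68),(433,465),(75,465)]]
L=[(-.075,-.075),(-.075,.062),(.070,.062),(.070,-.075)]
th,R,t,r=fit2(L,W);print('phot',th,t,np.round(r*1000,1))
q=lambda u,v,z: onz(d,270+(u+.5)/4-.5,170+(v+.5)/4-.5,z)
print('blank',np.round(1e3*R.T@(np.mean([q(131,142,.126),q(201,142,.126),q(199,210,.126),q(129,208,.126)],0)[:2]-t),1))
tp=R.T
for z in [.246,.251,.256]:
    a=np.array([q(157,462,z),q(275,462,z),q(277,575,z),q(157,575,z)]);b=np.array([q(170,218,z-.06),q(267,218,z-.06)])
    print(z,'widths',np.linalg.norm(a[0]-a[1]),np.linalg.norm(a[1]-a[2]),np.linalg.norm(b[0]-b[1]))
    print(' top ctr',a.mean(0),'front top',a[:2].mean(0),'front foot',b.mean(0), fit2(.00625*np.array([(-1,-1),(-1,1),(1,1),(1,-1)]),a)[0])
X=np.r_[R@[.046,0]+t,.104];print('rear mouth',X, 'rod yaw')
a=q(0,0,0)
# rear well mouth edges visible
for u,v in [(108,258),(152,258),(62,48),(272,48)]: print(np.round(1e3*R.T@(q(u,v,.104)[:2]-t),1))
# black ring/rod at z .078
for u,v in [(267,103),(269,245)]:
    X=onz(d,190+(u+.5)/2.2-.5,60+(v+.5)/2.2-.5,.083);print('rod',np.round(1e3*R.T@(X[:2]-t),1))
E
```

```text
phot 0.05180616837265836 [ 0.6187202  -0.01109804] [[ 0.5  0.9]
 [ 0.4 -0.8]
 [-0.4 -0.5]
 [-0.5  0.4]]
blank [ 9.8 -0.3]
0.246 widths 0.011615578559293691 0.013155194222891834 0.01336436742256764
 top ctr [ 0.61920586 -0.00210627  0.246     ] front top [ 0.61264222 -0.00249318  0.246     ] front foot [ 0.61149962 -0.00219447  0.186     ] 0.05516140819091778
0.251 widths 0.011143596040597302 0.012620651610867227 0.012999322386729536
 top ctr [ 0.61582172 -0.00228268  0.251     ] front top [ 0.60952478 -0.00265386  0.251     ] front foot [ 0.60943522 -0.00231064  0.191     ] 0.0551614081909162
0.256 widths 0.010671613521900911 0.01208610899884273 0.012634277350891432
 top ctr [ 0.61243757 -0.00245908  0.256     ] front top [ 0.60640734 -0.00281454  0.256     ] front foot [ 0.60737082 -0.00242682  0.196     ] 0.055161408190916854
rear mouth [ 0.66465848 -0.00871602  0.104     ] rod yaw
[ 35.8 -12.8]
[35.9 -4. ]
[ -8.  -20.6]
[-8.  19.7]
rod [-62.3  -0.7]
rod [-11.1  -0.6]
```

Request:
{"method": "drive_tool", "body": {
  "increments": [
    [20,-3,0,0,0,0,-1],
    [40,-5,0,0,0,0,-1],
    [49,-6,-15,0,0,0,-1],
    [49,-6,-35,0,0,0,-1],
    [49,-6,-55,0,0,0,-1],
    [49,-6,-70,0,0,0,-1],
    [49,-6,-70,0,0,0,-1],
    [49,-6,-70,0,0,0,-1]
  ]
}}

```text
t: 6.25
tool_pos: [0.6671, -0.0079, 0.1569]
ee_rot: [-1.571, 0.001, 0.052]
contact_force: [1.3, 0.1, -0.2]
gripper_width: 0.0116
```

```bash
python3 - <<'E'
from h import *
d=wrist('w6.png');o=d['obs'];print(o['t'],o['tool_pos'],o['ee_rot'],o['contact_force'],o['gripper_width'])
im=cv2.imread('pics/w6.png')[100:320,240:400]
cv2.imwrite('pics/w6c.png',cv2.resize(im,None,fx=2.7,fy=2.7,interpolation=cv2.INTER_CUBIC))
E
```

```text
6.25 [ 0.66708809 -0.00794407  0.15693613] [-1.57065638e+00  6.73904629e-04  5.22580203e-02] [ 1.30070288  0.07771969 -0.16255773] 0.011589615391603554
```

View pics/w6c.png

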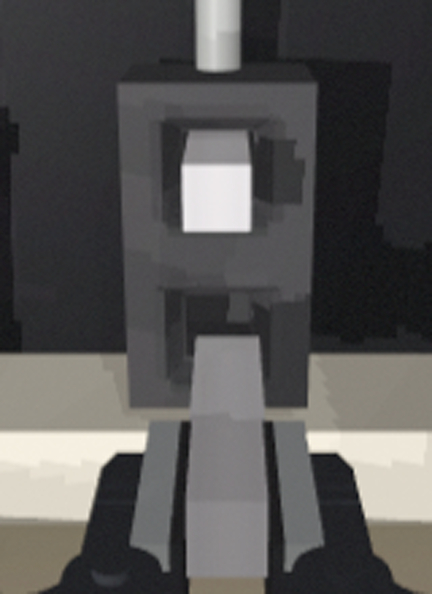

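Request:
{"method": "drive_tool", "body": {
  "increments": [
    [0,-1.5,0,0,0,0,-1],
    [0,-1.5,-10,0,0,0,-1],
    [0,-1.5,-18,0,0,0,-1],
    [0,-1.5,-23,0,0,0,-1],
    [0,-1.5,-27,0,0,0,-1],
    [0,-1.5,-27,0,0,0,-1]
  ]
}}

```text
t: 6.9
tool_pos: [0.6674, -0.01, 0.1291]
ee_rot: [-1.571, 0.001, 0.052]
contact_force: [-0.2, -0.1, -0.5]
gripper_width: 0.0114
```

Request:
{"method": "drive_tool", "body": {
  "increments": [
    [0,0,-5,0,0,0,-1],
    [0,0,-9,0,0,0,-1],
    [0,0,-12,0,0,0,-1],
    [0,0,-14,0,0,0,-1],
    [0,0,-14,0,0,0,-1]
  ]
}}

```text
t: 7.4
tool_pos: [0.6676, -0.01, 0.1157]
ee_rot: [-1.571, 0.0, 0.052]
contact_force: [-0.1, -0.4, -0.9]
gripper_width: 0.0115
```

Request:
{"method": "drive_tool", "body": {
  "increments": [
    [0,0,-1,0,0,0,-1],
    [0,0,-2,0,0,0,-1],
    [0,0,-3,0,0,0,-1],
    [0,0,-4,0,0,0,-1],
    [0,0,-4,0,0,0,-1]
  ]
}}

```text
t: 7.9
tool_pos: [0.6679, -0.01, 0.1132]
ee_rot: [-1.571, -0.001, 0.052]
contact_force: [-2.7, -0.3, 7.4]
gripper_width: 0.0117
```

Request:
{"method": "drive_tool", "body": {
  "increments": [
    [0,0,1,0,0,0,-0.5],
    [0,0,1,0,0,0,-0.2],
    [0,0,1,0,0,0,-0.2],
    [0,0,1,0,0,0,-0.2],
    [0,0,20,0,0,0,-0.2],
    [0,0,45,0,0,0,-0.2],
    [0,0,70,0,0,0,-0.2],
    [0,0,95,0,0,0,-0.2]
  ]
}}

```text
t: 8.7
tool_pos: [0.6676, -0.01, 0.2078]
ee_rot: [-1.571, 0.0, 0.052]
contact_force: [0.7, 0.3, 0.6]
gripper_width: 0.0343
```

Request:
{"method": "drive_tool", "body": {
  "increments": [
    [-10,0,0,0,0,0,-0.2],
    [-20,0,0,0,0,0,-0.2],
    [-20,0,0,0,0,0,-0.2]
  ]
}}

```text
t: 9.0
tool_pos: [0.6465, -0.0099, 0.2069]
ee_rot: [-1.571, 0.001, 0.052]
contact_force: [0.5, -0.1, -0.3]
gripper_width: 0.034
```

```bash
python3 - <<'E'
from h import *
d=wrist('w7.png');o=d['obs'];print(o['t'],o['tool_pos'],o['ee_rot'],o['contact_force'],o['gripper_width'])
im=cv2.imread('pics/w7.png')[70:320,200:420]
cv2.imwrite('pics/w7c.png',cv2.resize(im,None,fx=2.3,fy=2.3,interpolation=cv2.INTER_CUBIC))
E
```

```text
9.0 [ 0.64647568 -0.00988834  0.20689403] [-1.57063722e+00  8.62231372e-04  5.15870526e-02] [ 0.49432666 -0.06598649 -0.29049106] 0.03402008607032758
```

View pics/w7c.png

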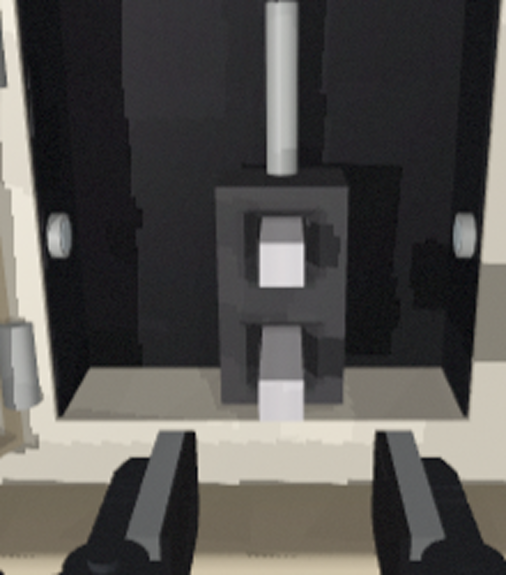

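```bash
python3 - <<'E'
from h import *
import pickle
d=pickle.load(open('W_w7.png.pkl','rb'));th=.0518;R=np.array([[np.cos(th),-np.sin(th)],[np.sin(th),np.cos(th)]]);t=np.array([.61872,-.0111])
for z in (.138,.148):
  for p in [(-1,-1),(-1,1),(1,1),(1,-1)]:
    X=np.r_[R@(np.array([.046,0])+.00625*np.array(p))+t,z];print(z,np.round((proj(d,X)-[200,70])*2.3))
for p,z in [((-.136,0),.078),((-.0,-.085-.105),.225),((0,-.085-.064),.244)]: print(np.r_[R@p+t,z])
E
```

```text
0.138 [261. 378.]
0.138 [305. 378.]
0.138 [305. 418.]
0.138 [261. 418.]
0.148 [260. 393.]
0.148 [306. 393.]
0.148 [306. 435.]
0.148 [260. 435.]
[ 0.48290242 -0.01814165  0.078     ]
[ 0.6285576  -0.20084515  0.225     ]
[ 0.62643475 -0.15990014  0.244     ]
```

Request:
{"method": "drive_tool", "body": {
  "increments": [
    [0,0,30,0,0,0,-1],
    [0,0,65,0,0,0,-1],
    [-5,-20,95,0,0,0,-1],
    [-10,-60,100,0,0,0,-1],
    [-15,-100,100,0,0,0,-1],
    [-18,-140,100,0,0,0,-1],
    [-18,-180,100,0,0,0,-1],
    [-18,-215,100,0,0,0,-1]
  ]
}}

```text
t: 9.85
tool_pos: [0.6295, -0.227, 0.3063]
ee_rot: [-1.57, 0.001, 0.051]
contact_force: [0.3, 0.4, 0.6]
gripper_width: -0.0003
```

Request:
{"method": "drive_tool", "body": {
  "increments": [
    [0,-20,0,0,0,0,-1],
    [0,-45,0,0,0,0,-1],
    [0,-55,0,0,0,0,-1],
    [0,-55,-30,0,0,0,-1],
    [0,-55,-60,0,0,0,-1],
    [0,-55,-90,0,0,0,-1],
    [0,-55,-100,0,0,0,-1],
    [0,-55,-100,0,0,0,-1]
  ]
}}

```text
t: 10.65
tool_pos: [0.6294, -0.279, 0.2058]
ee_rot: [-1.569, 0.002, 0.052]
contact_force: [0.1, -0.0, 0.7]
gripper_width: -0.0005
```

```bash
python3 - <<'E'
from h import *
o=get_obs();print(o['t'],o['tool_pos'],o['ee_rot'],o['contact_force'],o['gripper_width'])
grab('scene','s8.png')
E
```

```text
10.65 [ 0.62944035 -0.27896071  0.20584082] [-1.56913007  0.0022351   0.05237404] [ 0.08959533 -0.04858806  0.74866073] -0.00047780085511415316
```

View pics/s8.png

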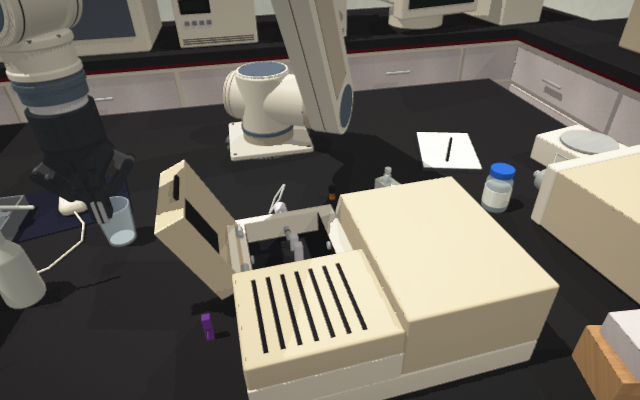

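Request:
{"method": "drive_tool", "body": {
  "increments": [
    [0,20,-8,0,0,0,-1],
    [0,40,-8,0,0,0,-1],
    [0,55,-8,0,0,0,-1],
    [0,70,-6,0,0,0,-1],
    [0,85,-3,0,0,0,-1],
    [0,100,2,0,0,0,-1]
  ]
}}

```text
t: 11.3
tool_pos: [0.6297, -0.1805, 0.2116]
ee_rot: [-1.575, -0.002, 0.051]
contact_force: [-9.2, -11.0, 20.7]
gripper_width: 0.0001
```

```bash
python3 - <<'E'
from h import *
o=get_obs();print(o['t'],o['tool_pos'],o['contact_force'])
grab('scene','s9.png')
E
```

```text
11.3 [ 0.62968189 -0.18053912  0.21159308] [ -9.21956543 -11.03239488  20.662261  ]
```

View pics/s9.png

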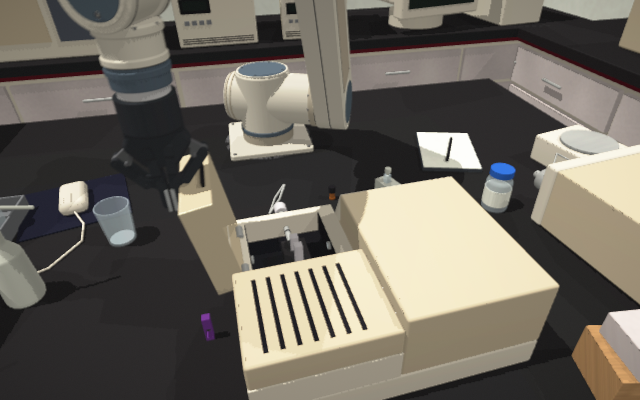

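Request:
{"method": "drive_tool", "body": {
  "increments": [
    [0,0,8,0,0,0,-1],
    [0,0,18,0,0,0,-1],
    [0,8,24,0,0,0,-1],
    [0,16,26,0,0,0,-1]
  ]
}}

```text
t: 11.75
tool_pos: [0.63, -0.1637, 0.2358]
ee_rot: [-1.571, -0.001, 0.051]
contact_force: [-0.8, -0.3, 0.8]
gripper_width: -0.0003
```

Request:
{"method": "drive_tool", "body": {
  "increments": [
    [0,12,0,0,0,0,-1],
    [0,24,0,0,0,0,-1],
    [0,36,0,0,0,0,-1],
    [0,46,0,0,0,0,-1]
  ]
}}

```text
t: 12.15
tool_pos: [0.6295, -0.1165, 0.2348]
ee_rot: [-1.57, 0.001, 0.052]
contact_force: [-0.1, -0.7, 0.1]
gripper_width: 0.0005
```

```bash
python3 - <<'E'
from h import *
o=get_obs();print(o['t'],o['tool_pos'],o['contact_force'])
grab('scene','s10.png')
E
```

```text
12.15 [ 0.62950868 -0.11646577  0.23475188] [-0.06410905 -0.71687088  0.12168088]
```

View pics/s10.png

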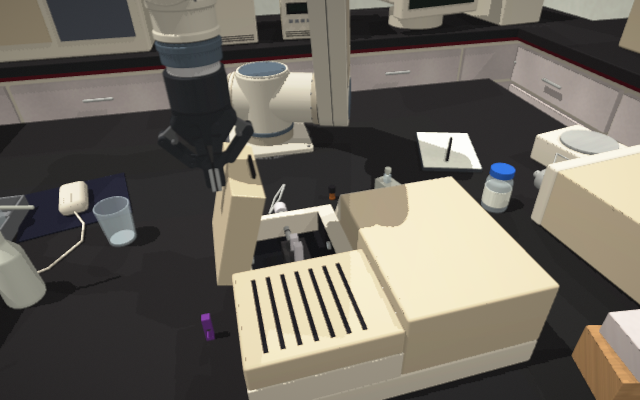

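Lid is past upright; keep pushing.

Request:
{"method": "drive_tool", "body": {
  "increments": [
    [0,15,0,0,0,0,-1],
    [0,30,-4,0,0,0,-1],
    [0,45,-8,0,0,0,-1],
    [0,60,-10,0,0,0,-1],
    [0,72,-10,0,0,0,-1],
    [0,72,0,0,0,0,-1]
  ]
}}

```text
t: 12.8
tool_pos: [0.6291, -0.044, 0.2342]
ee_rot: [-1.57, 0.002, 0.054]
contact_force: [-0.9, 0.1, -0.6]
gripper_width: 0.0002
```

```bash
python3 - <<'E'
from h import *
o=get_obs();print(o['t'],o['tool_pos'],o['contact_force'])
grab('scene','s11.png')
E
```

```text
12.8 [ 0.62913282 -0.0439731   0.23422551] [-0.89067859  0.11121664 -0.57517879]
```

View pics/s11.png

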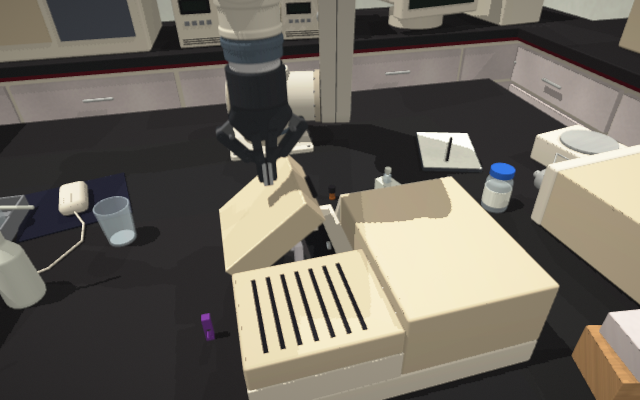

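Request:
{"method": "drive_tool", "body": {
  "increments": [
    [0,0,20,0,0,0,0],
    [-20,0,40,0,0,0,0],
    [-50,5,40,0,0,0,0],
    [-80,10,40,0,0,0,0],
    [-110,15,30,0,0,0,0],
    [-140,20,10,0,0,0,0],
    [-146,25,-10,0,0,0,0],
    [-146,25,-30,0,0,0,0]
  ]
}}

```text
t: 13.65
tool_pos: [0.4829, -0.0211, 0.2058]
ee_rot: [-1.572, -0.002, 0.051]
contact_force: [0.8, -0.4, -0.3]
gripper_width: 0.0426
```

Request:
{"method": "drive_tool", "body": {
  "increments": [
    [0,0,-10,0,0,0,0],
    [0,0,-20,0,0,0,0],
    [0,0,-20,0,0,0,0]
  ]
}}

```text
t: 13.95
tool_pos: [0.4837, -0.0213, 0.1844]
ee_rot: [-1.571, 0.001, 0.051]
contact_force: [-0.7, 0.2, 0.4]
gripper_width: 0.0429
```

```bash
python3 - <<'E'
from h import *
d=wrist('w12.png');o=d['obs'];print(o['t'],o['tool_pos'],o['ee_rot'],o['contact_force'],o['gripper_width'])
grab('scene','s12.png')
E
```

```text
13.95 [ 0.48370819 -0.02125124  0.18435349] [-1.57051895e+00  1.16049195e-03  5.12373051e-02] [-0.72696514  0.19805625  0.44323957] 0.042919503475028604
```

View pics/w12.png

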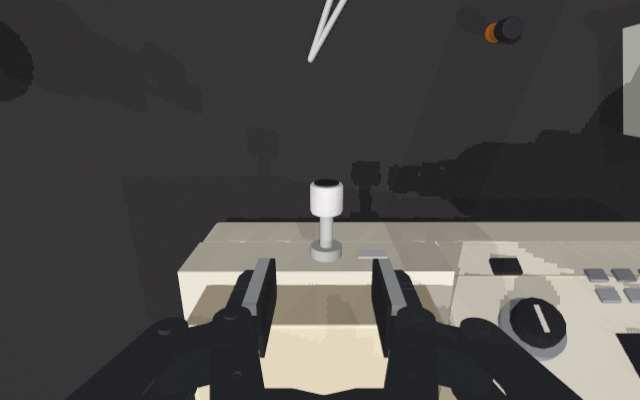

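View pics/s12.png

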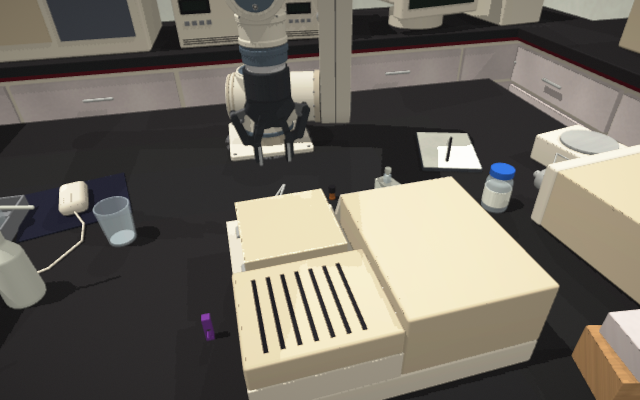

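```bash
python3 - <<'E'
from h import *
import pickle
d=pickle.load(open('W_w12.png.pkl','rb'))
X=np.array([.4829,-.0181,.078]);print('pred centre',proj(d,X))
for u,v in [(326.5,180),(326.5,214)]: print(onz(d,u,v,.090))
print(onz(d,310,200,.078),onz(d,343,200,.078))
th=.0518
for s in (-.011,.011): print('crown ends pred',proj(d,X+[s*np.cos(th),s*np.sin(th),.012]))
im=cv2.imread('pics/w12.png')[165:275,270:400]
cv2.imwrite('pics/w12c.png',cv2.resize(im,None,fx=5,fy=5,interpolation=cv2.INTER_CUBIC))
E
```

```text
pred centre [327.17551559 197.47164248]
[ 0.46640422 -0.01958326  0.09      ]
[ 0.4912706  -0.01823141  0.09      ]
[ 0.4854994  -0.03056761  0.078     ] [ 0.48424889 -0.00640732  0.078     ]
crown ends pred [327.38899627 187.76897813]
crown ends pred [327.28638182 217.48836057]
```

View pics/w12c.png

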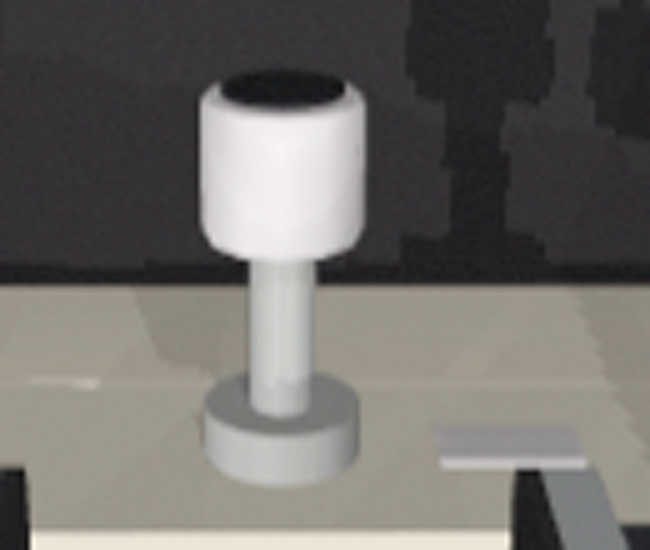

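Request:
{"method": "drive_tool", "body": {
  "increments": [
    [-2,3,-25,0,0,0,0],
    [-2,3,-50,0,0,0,0],
    [-2,3,-75,0,0,0,0],
    [-2,3,-100,0,0,0,0],
    [-2,3,-115,0,0,0,0],
    [-2,3,-125,0,0,0,0],
    [-2,3,-125,0,0,0,0],
    [-2,3,-125,0,0,0,0]
  ]
}}

```text
t: 14.85
tool_pos: [0.4823, -0.0181, 0.0607]
ee_rot: [-1.571, -0.001, 0.052]
contact_force: [0.9, 0.8, 0.0]
gripper_width: 0.0428
```

```bash
python3 - <<'E'
from h import *
d=wrist('w13.png');o=d['obs'];print(o['t'],o['tool_pos'],o['ee_rot'],o['contact_force'],o['gripper_width'])
E
```

```text
14.85 [ 0.48227999 -0.01812436  0.060695  ] [-1.57101077e+00 -8.11586791e-04  5.16088927e-02] [0.91514892 0.78441959 0.03088072] 0.04281490620364137
```

View pics/w13.png

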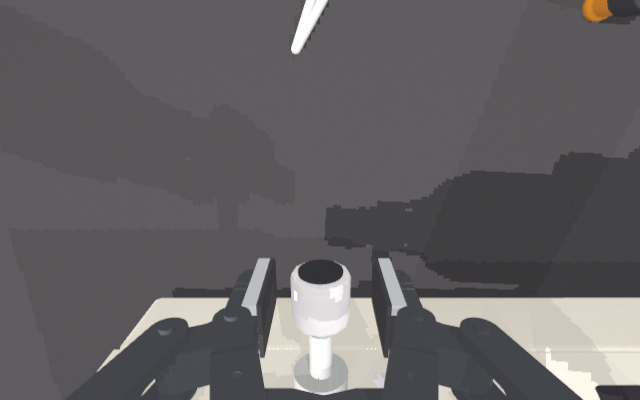

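Knob centred between the pads. Close.

Request:
{"method": "drive_tool", "body": {
  "increments": [
    [0,0,-2,0,0,0,-1],
    [0,0,-2,0,0,0,-1],
    [0,0,-2,0,0,0,-1],
    [0,0,-2,0,0,0,-1],
    [0,0,-2,0,0,0,-1],
    [0,0,-2,0,0,0,-1]
  ],
  "squeeze": 70
}}

```text
t: 15.5
tool_pos: [0.4825, -0.0195, 0.059]
ee_rot: [-1.574, -0.002, 0.051]
contact_force: [-0.7, -7.7, 4.0]
gripper_width: 0.022
```

```bash
python3 - <<'E'
from h import *
d=wrist('w14.png');o=d['obs'];print(o['t'],o['tool_pos'],o['ee_rot'],o['contact_force'],o['gripper_width'])
grab('scene','s14.png');grab('top','t14.png')
E
```

```text
15.5 [ 0.48246388 -0.01948144  0.05903627] [-1.57427274 -0.00179141  0.0507162 ] [-0.74845838 -7.68798699  4.01527868] 0.022007558060748444
```

View pics/s14.png

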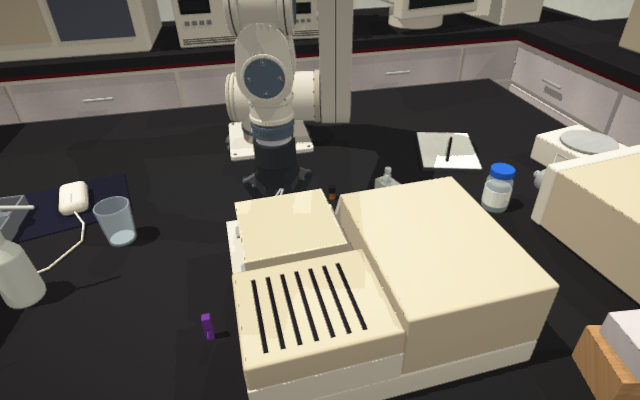

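View pics/w14.png

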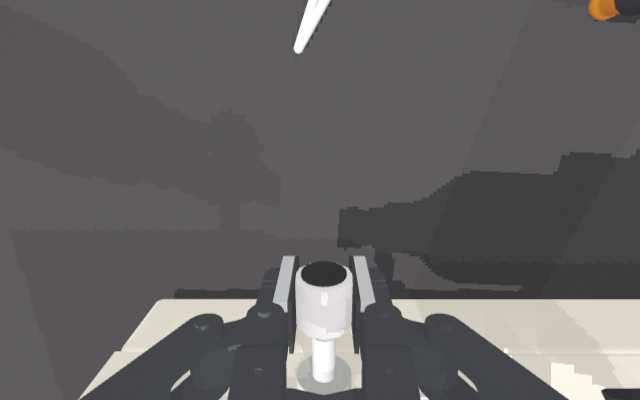

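Request:
{"method": "drive_tool", "body": {
  "increments": [
    [-4,-1.4,0,0,0,0,-1],
    [-9,-1.7,0,0,0,0,-1],
    [-14,-2,0,0,0,0,-1],
    [-19,-2.2,0,0,0,0,-1],
    [-24,-2.5,0,0,0,0,-1],
    [-29,-2.8,0,0,0,0,-1],
    [-33,-3,0,0,0,0,-1],
    [-36,-3.2,0,0,0,0,-1]
  ]
}}

```text
t: 16.45
tool_pos: [0.4473, -0.0213, 0.059]
ee_rot: [-1.571, -0.005, 0.052]
contact_force: [6.8, 0.1, 2.1]
gripper_width: 0.0221
```

Request:
{"method": "drive_tool", "body": {
  "increments": [
    [0,0,0,0,0,0,-1],
    [0,0,0,0,0,0,-1]
  ]
}}

```text
t: 16.65
tool_pos: [0.4475, -0.0214, 0.059]
ee_rot: [-1.571, -0.005, 0.052]
contact_force: [8.4, 1.3, 3.1]
gripper_width: 0.0222
```

```bash
python3 - <<'E'
from h import *
d=wrist('w15.png');o=d['obs'];print(o['t'],o['tool_pos'],o['ee_rot'],o['contact_force'],o['gripper_width'])
grab('top','t15.png')
a=cv2.imread('pics/w15.png')[250:400,220:430];cv2.imwrite('pics/w15c.png',cv2.resize(a,None,fx=3.5,fy=3.5,interpolation=cv2.INTER_CUBIC))
E
```

```text
16.65 [ 0.44746808 -0.02136497  0.05903206] [-1.57133179 -0.00457489  0.05180818] [8.38386811 1.29027765 3.14007045] 0.02218165258566597
```

View pics/w15c.png

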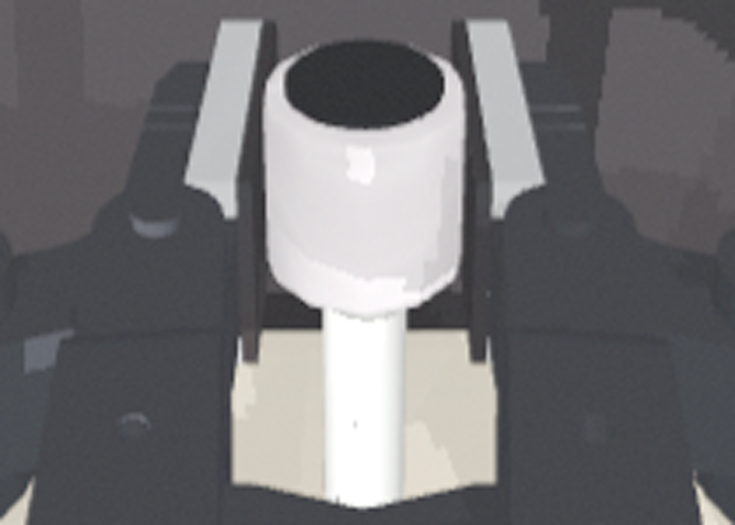

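View pics/t15.png

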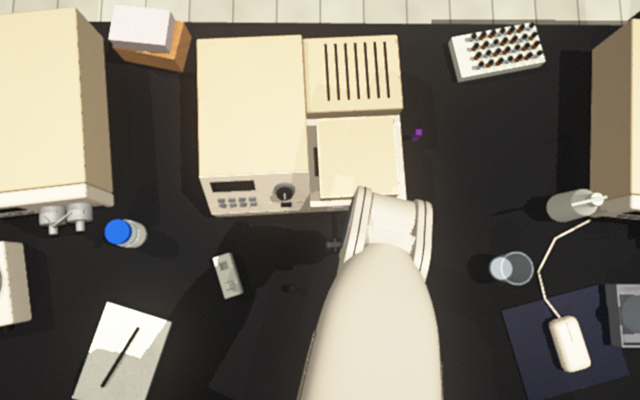

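Request:
{"method": "drive_tool", "body": {
  "increments": [
    [-1,0,0,0,0,0,-1],
    [-1,0,0,0,0,0,-1],
    [-1,0,0,0,0,0,-1]
  ]
}}

```text
t: 17.05
tool_pos: [0.4466, -0.0214, 0.059]
ee_rot: [-1.571, -0.005, 0.052]
contact_force: [7.3, 0.2, 3.3]
gripper_width: 0.0224
```

```bash
python3 - <<'E'
from h import *
d=wrist('w16.png');o=d['obs'];print(o['t'],o['tool_pos'],o['ee_rot'],o['contact_force'],o['gripper_width'])
print(np.linalg.norm(o['tool_pos'][:2]-[.48246,-.01948]))
for f in ['w14','w15','w16']:
    g=cv2.imread(f'pics/{f}.png',0)
    m=(g[255:300,296:352]>150).astype(np.uint8)
    m2=(g[262:292,300:350]<70).astype(np.uint8)
    n,l,s,c=cv2.connectedComponentsWithStats(m2);k=1+s[1:,4].argmax();print(f,c[k]+[300,262],s[k])
    col=g[290:350,324].astype(int);print(f,'lower edge rows',290+np.argmin(np.diff(col[:60])),)
a=cv2.imread('pics/w14.png')[250:400,220:430];cv2.imwrite('pics/w14c.png',cv2.resize(a,None,fx=3.5,fy=3.5,interpolation=cv2.INTER_CUBIC))
E
```

```text
17.05 [ 0.44659072 -0.02138449  0.05903301] [-1.57139223 -0.00462787  0.05188604] [7.34049859 0.17761221 3.27667239] 0.022366010798275313
0.03591980296547824
w14 [323.37899543 273.46347032] [  2   0  44  24 876]
w14 lower edge rows 339
w15 [323.68594104 273.63038549] [  2   0  45  25 882]
w15 lower edge rows 339
w16 [323.68516421 273.64439411] [  2   0  45  25 883]
w16 lower edge rows 339
```

View pics/w14c.png

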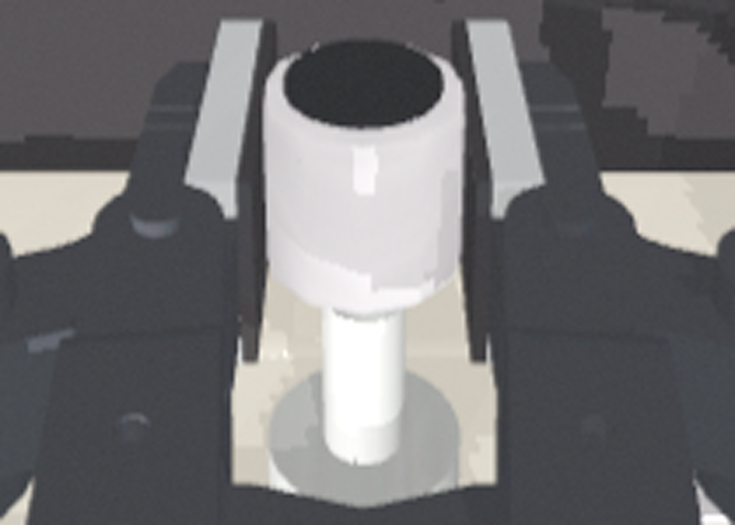

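```bash
python3 - <<'E'
from h import *
th=.0518;R=np.array([[np.cos(th),-np.sin(th)],[np.sin(th),np.cos(th)]]);t=np.array([.61872,-.0111])
d=grab('scene','s17.png');im=cv2.imread('pics/s17.png')
for x in(-.079,.079):
  for y in (-.085,.070):
    p=proj(d,np.r_[R@[x,y]+t,.149]);cv2.circle(im,tuple(int(round(v)) for v in p),1,(0,0,255),-1)
cv2.imwrite('pics/s17c.png',cv2.resize(im[150:300,200:440],None,fx=3.3,fy=3.3))
print(get_obs()['tool_pos'],get_obs()['t'])
E
```

```text
[ 0.44660615 -0.0214082   0.05902162] 17.15
```

View pics/s17c.png

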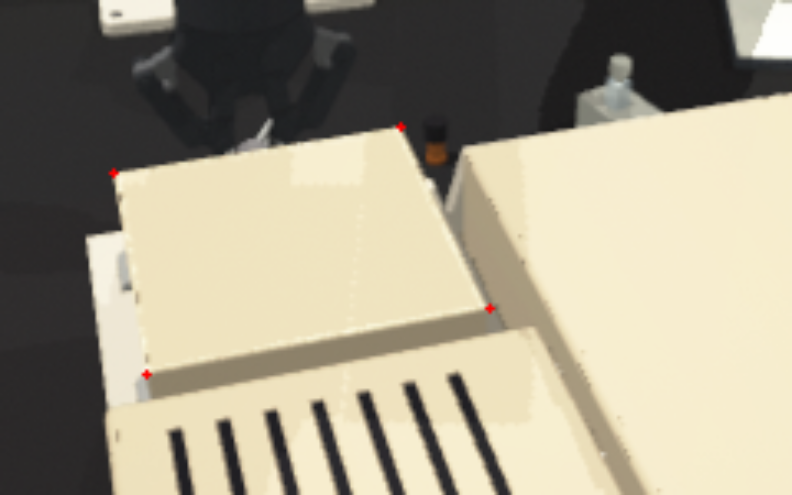

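The lid's corners match the predicted shut position, the cell is still in the stand, and the knob is held at 36 mm, so I'm handing in.

```bash
python3 -c "
from h import *
print(ctrl.job_done()); o=get_obs(); print(o['t'],o['tool_pos'],o['contact_force'])"
```

```text
the job is handed in; nothing more can be done
None
the job is handed in; nothing more can be done
```

The filter holder is in the rear well, the lid is shut, and the arm was holding the knob at the 36 mm mark when I handed the job in at about 17 s.

**Filter:** It stands fully down, with its top about 138 mm above the bench, as expected, and its windows face left and right along the beam. When I placed it, the blank was still in the front well.

**Lid:** All four corners matched the predicted shut position in the scene picture. During the push, the lid's corner pressed on the gripper with about 25 N in all. I raised the tool, and the force dropped to almost nothing.

**Rod:** It is about 35.9 mm out, measured from the tool's position. The knob did not move in the grip, and the spring pulled back with 7–8 N, as expected at the mark. I could not see the black ring at the bushing because the gripper hid it.

**Glass cell:** It is still in the stand.

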